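# Park the ring weight and show the nest cylinder's port to the inspection camera

### The job

Take the steel ring weight off the nest cylinder and hang it by its bore on the storage post, all the way down on the shoulder. Then lift the nest cylinder out of its plate and hold it still in the air before the inspection camera, pad side up, with its brass side port pointing straight into the lens and the tip of the port on the lens axis about 8 cm from the lens. Finish while holding it there; do not bump the camera or disturb the seal block, tape roll and jar near by.

Things in the scene. Friction and masses are not known exactly. Their poses are not given: they have to be found in the camera images.
- weight_centre (a point): centre of the ring weight, a plain steel ring 54 mm in outside diameter and 24 mm high over all (from 12 mm below to 12 mm above this point), 0.18 kg, loose. Through bore 22 mm; the lowest 6 mm is a thin skirt (49 mm inside) that at the start surrounds the top of the nest cylinder, the thick part resting on it. z is the ring's axis, up. The thick part's flat underside, by which it rests, is 6 mm below this point.
- post_shoulder (a point): storage post, fixed upright: on its axis at the level of the flat shoulder (40 mm diameter, 45 mm above the table) on which the hung weight rests, the skirt hanging round the shoulder. A steel pin of 14 mm diameter with a tapered end rises 36 mm above this point. Black round foot of 72 mm diameter.
- nest_centre (a point): centre of the nest cylinder, half-way up its axis: an aluminium cylinder 47 mm in diameter, 48 mm high plus a thin tan pad on top, loose, 0.22 kg. A brass port of 9 mm diameter sticks out of its side. Axes: z is the cylinder's axis, up; the port points along -y. It stands in the pocket of the locating plate, with the ring weight on top. Best gripped from above, fingers left and right of the port.
- port_tip (a point): outer end of the brass port of the nest cylinder: 37 mm from the cylinder's axis along its -y, 2 mm above the height of nest_centre. Same axes as nest_centre. At the start the port points away from the robot (within 0.6 rad of straight ahead), over the middle of the plate's far edge and square to it.
- pocket (a point): middle of the pocket floor of the locating plate, an aluminium plate 100 x 100 x 15 mm, fixed to the table. The round pocket is 50 mm wide and 7 mm deep (floor 8 mm above the table).
- lens (a point): centre of the front glass of the inspection camera's lens, 0.25 m above the table, on a fixed stand with a 90 x 100 mm base and a column behind the lens. The camera looks along this frame's -x, slantwise down by 25 degrees and towards the robot; y is level, z up across the lens. Lens diameter 36 mm, camera box 42 mm square behind it.
- view_point (a point): point in the air on the lens axis 80 mm in front of the lens, where the tip of the port belongs; same axes as lens. The port must point along +x of this frame and the cylinder's axis runs along its z, so the cylinder leans by 25 degrees, its pad away from the camera.
- camera_stand: the whole inspection camera with stand, fixed; origin under the base, on the table. Not to be bumped.
- ring_weight: the ring weight; origin on its axis at the flat underside of the thick part (6 mm below weight_centre)
- nest_cylinder: the nest cylinder; origin at its underside, 7 mm from its axis towards the port (port along -y, axis at y = +7 mm)
- block_centre (a point): bystander: centre of an aluminium seal block 44 x 50 x 18 mm lying on the table
- tape_centre (a point): bystander: centre of a white tape roll, 53 mm across, 14 mm high, lying flat
- jar_centre (a point): bystander: centre of a small clear jar 35 mm across, 48 mm high

How it is judged:
On the way, in this order (a step that is already met when the one before it is completed fails the run):
1. the ring weight hangs on the post, down on the shoulder, let go (horizontal distance between ring_weight and post_shoulder below 0.008 m and distance between ring_weight and post_shoulder below 0.009 m and angle between ring_weight's own z axis and vertical below 0.1 rad and contact force between the fingers and ring_weight below 0.1 N), for 0.2 s.
2. the nest cylinder is lifted out of its plate (height (world z) of nest_centre above 0.1 m and contact force between the fingers and nest_cylinder above 1 N), for 0.2 s.
At the end, for the whole second after the job is handed in: Weight on the post's shoulder, pin through its bore, let go. Nest cylinder held still in the air by the fingers: port tip 80 +- 20 mm before the lens, within 13 mm of its axis sideways and up or down, port pointing at the lens within 0.2 rad, pad up (axis within 0.8 rad of vertical) (all of step 1 and x of port_tip in the frame of lens between -0.1 and -0.06 m and y of port_tip in the frame of lens between -0.013 and 0.013 m and z of port_tip in the frame of lens between -0.013 and 0.013 m and x of nest_centre in the frame of lens below -0.09 m and angle between the y axis of nest_centre and the x axis of lens, either way round below 0.2 rad and angle between nest_centre's own z axis and vertical below 0.8 rad and contact force between the fingers and nest_cylinder above 1 N and height (world z) of nest_centre above 0.12 m and linear speed of nest_cylinder below 0.02 m/s and angular speed of nest_cylinder below 0.15 rad/s); the arm keeps its last pose, push and grip.
It fails at once if the camera is bumped (contact force between camera_stand and the arm above 2 N or contact force between camera_stand and the fingers above 2 N or contact force between camera_stand and nest_cylinder above 2 N or contact force between camera_stand and ring_weight above 2 N).
It fails at once if a bystander is moved (distance of any of block_centre, tape_centre, jar_centre from where it was at the start of the episode above 0.02 m).
It also fails if it takes over 54 s, if anything falls off the work surface, if the arm or the gripper's body presses on something with over 40 N, if the wrist force passes 120 N, or if a joint passes its speed limit or range.

### The arm

A 6-joint arm with a two-finger parallel gripper is mounted at the origin on a cart in front of the work surface, level with it; the furniture and walls round the work are solid. World frame = base frame: x ahead of the robot, y to its left, z up, the work surface at z = 0. Lengths are in m, angles in rad, forces in N, time in s.
With the tool pointing down it reaches from about 0.3 to 0.825 m from the base axis. Payload 5.4 kg.
Tool frame: the origin (TCP) lies at the very end of the fingers, on their centre line; the grasp point (between the pads) lies 19 mm behind it; z points along the fingers, x is the direction in which the jaws open and shut, and the axes are right-handed (so a half turn about z gives the same grasp; the last joint's range is limited). The gripper opens to 92 mm and grips with 3 to 60 N. Pads are 20 mm wide; open, the fingers measure 128 mm over their backs; the gripper's body (75 mm by 189 mm) begins 69 mm behind the grasp point.
Start: joints at [-0.21, 0.158, 1.597, -0, 1.386, -0.21], TCP at [0.575, -0, 0.215] pointing down, gripper open.
Joint ranges: [-2.91, 2.91], [-0.94, 2.29], [0.18, 2.7], [-1.29, 4.43], [0.17, 2.64], [-3, 3]. Speed limits (rad/s): [2.57, 2.57, 3.14, 3.14, 3.14, 3.14].

### API

Orientations are given as a rotation vector (axis times angle).
In Python, from workcell import bot gives the robot as it stands. Calls block until the motion is done:
- bot.goto(position, orientation): joint-space move of the TCP to a pose.
- bot.line_to(position, rot=None, max_speed=0.15): straight line of the TCP; rot=None keeps the orientation; max_speed is the mean speed in m/s.
- bot.set_joints(angles): joint-space move.
- bot.set_gripper(opening, newtons=None): opening from 0.0 (shut) to 1.0 (fully open); newtons is the grip in N (None keeps the last); returns when the fingers have stopped.
- bot.hold(seconds).
- bot.inverse_kinematics(position, orientation): joint angles nearest the present ones, or None.
- bot.read_camera(name): name is "scene" or "side" or "wrist"; returns a dict with "pixels" (384x512x3 uint8, blue, green, red), "fx", "fy", "cx", "cy" (pixels), "R" (3x3) and "t" (3): a world point X has camera coordinates R X + t. Camera axes: x right, y down, z forward; pixel columns grow to the right and rows downward; lengths in m; the calibration is good to about 2 mm. A picture is of the moment at which its call begins. There is no depth.
A pose or a line that the arm cannot do raises bot.MotionError and nothing moves.
- bot.job_done(): hands the job in, once; it reports no verdict.
Readings, each from a call of its own:
- bot.current_clock(): time.
- bot.current_joints(): joint angles.
- bot.current_joint_vel(): joint speeds.
- bot.current_effort(): joint torques, N m.
- bot.current_ee_pos(): TCP position.
- bot.current_tool_rot(): TCP orientation.
- bot.current_contact_force(): force on the tool from outside, world axes, zero at the start.
- bot.current_ft_torque(): the same for the moment, N m.
- bot.current_opening(): opening from 0.0 (shut) to 1.0 (fully open).
Only numpy, scipy, OpenCV 4.12 (cv2) and the standard library are available. Lean on these libraries where they do the work, as an engineer would, in place of code of your own. Each camera call takes 0.05 s, during which the arm holds its last target.

## Working session

There is one attempt and no reset: what is moved stays moved. The work goes in short steps, each a Python script; the robot and the scene stay as the last script left them, time stands still between calls to the robot, and variables do not carry over. Pictures are saved under pics/ and viewed, and the job is handed in when it is done.

```bash
ls; mkdir -p pics
python3 - <<'E'
from workcell import bot
import cv2
for n in ["scene","side","wrist"]:
    c=bot.read_camera(n); cv2.imwrite(f"pics/{n}0.png",c["pixels"])
    print(n,c["fx"],c["cx"],c["cy"],(-c["R"].T@c["t"]).round(3),c["R"][2].round(3))
print(bot.current_clock())
E
```

```text
pics
scene 416.2393796295061 253.1627042429324 192.20366319031905 [0.164 0.593 0.664] [ 0.486 -0.65  -0.584]
side 455.28601662936154 256.4277544154769 198.3707350000944 [0.341 0.917 0.935] [ 0.196 -0.733 -0.651]
wrist 307.65545032438894 260.8699491911106 193.2747857476663 [0.576 0.075 0.385] [-0.001 -0.266 -0.964]
0.15
```

View pics/scene0.png

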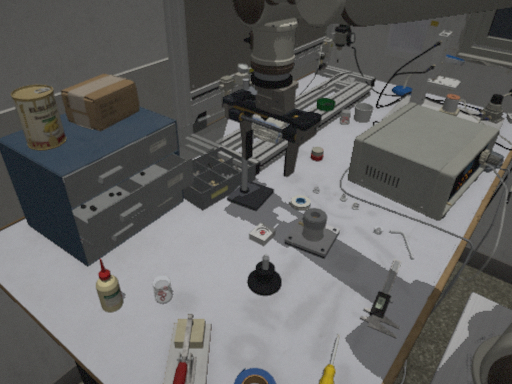

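View pics/side0.png

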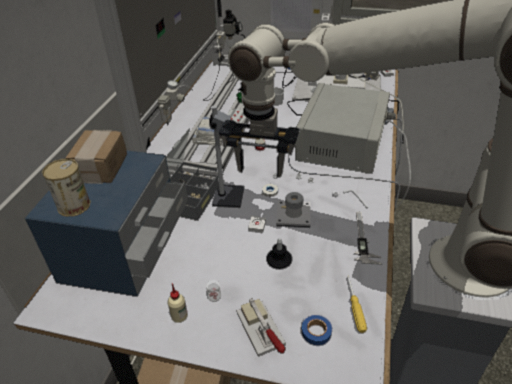

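View pics/wrist0.png

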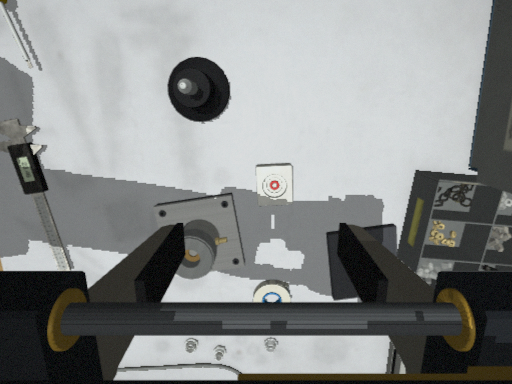

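The wrist view shows the post foot near (199,90), the plate near (200,235), the ring and cylinder near (195,250), the port near (222,240) and the stand base near (360,260). I'll zoom in on the details next.

```bash
cat > h.py <<'E'
import numpy as np, cv2
from workcell import bot
def snap(n,name=None):
    c=bot.read_camera(n)
    if name: cv2.imwrite(f"pics/{name}.png",c["pixels"])
    np.savez(f"{name or n}.npz",**{k:c[k] for k in c})
    return c
def ray(c,u,v):
    d=np.array([(u-c["cx"])/c["fx"],(v-c["cy"])/c["fy"],1.]); R=np.array(c["R"]);t=np.array(c["t"])
    d=R.T@d; return -R.T@t, d/np.linalg.norm(d)
def onz(c,u,v,z):
    o,d=ray(c,u,v); return o+d*(z-o[2])/d[2]
def proj(c,X):
    p=np.array(c["R"])@np.array(X)+np.array(c["t"]); return np.array([c["fx"]*p[0]/p[2]+c["cx"],c["fy"]*p[1]/p[2]+c["cy"]])
def tri(l):
    A=np.zeros((3,3));b=np.zeros(3)
    for c,u,v in l:
        o,d=ray(c,u,v);P=np.eye(3)-np.outer(d,d);A+=P;b+=P@o
    X=np.linalg.solve(A,b); return X,[np.linalg.norm((np.eye(3)-np.outer(ray(c,u,v)[1],ray(c,u,v)[1]))@(X-ray(c,u,v)[0])) for c,u,v in l]
def crop(c,x,y,w,h,s,name):
    im=np.array(c["pixels"])[y:y+h,x:x+w]; cv2.imwrite(f"pics/{name}.png",cv2.resize(im,None,fx=s,fy=s,interpolation=cv2.INTER_CUBIC))
E
python3 - <<'E'
from h import *
w=snap("wrist");s=snap("scene")
for n,u,v,z in [("foot",199,90,0.005),("plate",200,235,.015),("block",274,181,.018),("tape",272,292,.014),("port",222,240,.034),("ring",194,247,.086),("base",360,260,.01)]:
    print(n,onz(w,u,v,z).round(3))
crop(s,215,90,130,210,2.8,"s1")
d=snap("side");crop(d,195,90,130,190,3,"d1")
E
```

```text
foot [0.504 0.096 0.005]
plate [ 0.498 -0.083  0.015]
block [ 0.592 -0.011  0.018]
tape [ 0.592 -0.168  0.014]
port [ 0.528 -0.082  0.034]
ring [ 0.506 -0.067  0.086]
base [ 0.71  -0.121  0.01 ]
```

View pics/s1.png

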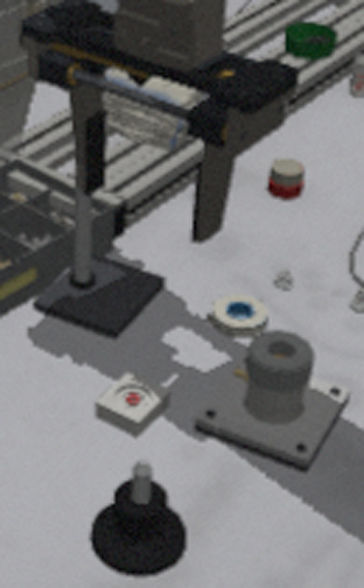

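View pics/d1.png

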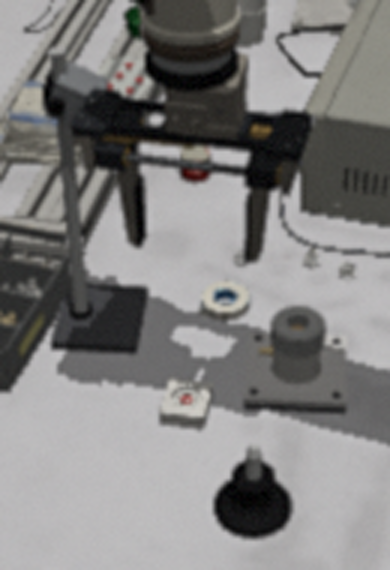

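Run:
```python
from h import *
print(bot.current_tool_rot())
p=bot.current_ee_pos()
bot.line_to([0.42,0.0,0.28],max_speed=0.3)
w=snap("wrist","w1");s=snap("scene","s2");d=snap("side","d2")
crop(s,195,40,150,220,2.7,"s2c");crop(d,185,60,140,190,3,"d2c")
print(bot.current_clock())
```

```text
[-3.14146473e+00 -1.77370597e-05  9.56920885e-04]
1.1583
```

View pics/s2c.png

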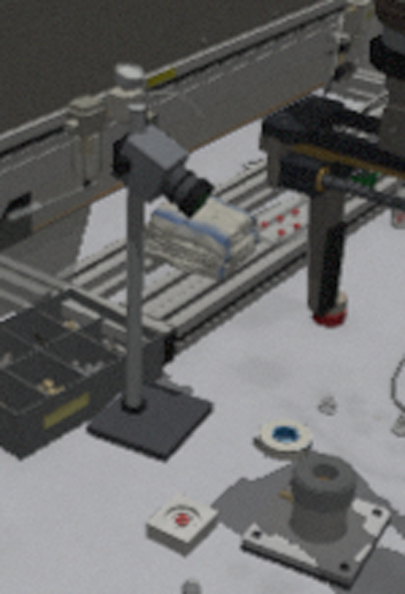

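View pics/d2c.png

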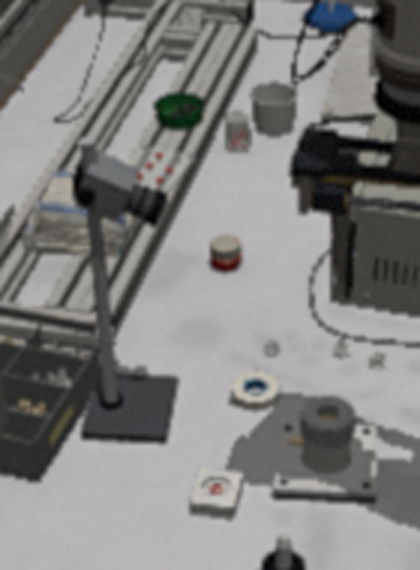

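View pics/w1.png

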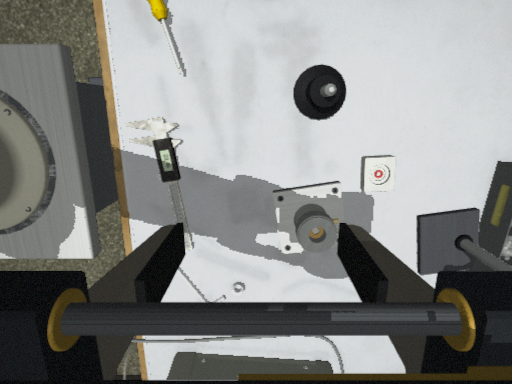

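The inspection camera is visible now, with the lens front near scene pixel (271,110) and side pixel (237,129). I'll crop close-ups to measure it.

Run:
```python
import numpy as np,cv2
L=lambda n:np.load(n+".npz")
def cr(n,x,y,w,h,s): 
    im=cv2.resize(L(n)["pixels"][y:y+h,x:x+w],None,fx=s,fy=s,interpolation=cv2.INTER_CUBIC)
    im=cv2.convertScaleAbs(im,alpha=1.5,beta=20)
    return cv2.resize(cv2.copyMakeBorder(im,0,0,0,0,0),(380,300))
# each 38x30 crop at x10
a=cr("s2",242,85,38,30,10);b=cr("d2",212,105,38,30,10)
c=cr("s2",298,203,38,30,10);d=cr("d2",276,185,38,30,10)
cv2.imwrite("pics/z1.png",np.vstack([np.hstack([a,b]),np.hstack([c,d])]))
e=cr("w1",268,175,76,60,5);f=cr("w1",300,75,76,60,5)
g=cr("s2",246,250,38,30,10);h=cr("d2",260,235,38,30,10)
cv2.imwrite("pics/z2.png",np.vstack([np.hstack([e,f]),np.hstack([g,h])]))
```

```text
(no output)
```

View pics/z1.png

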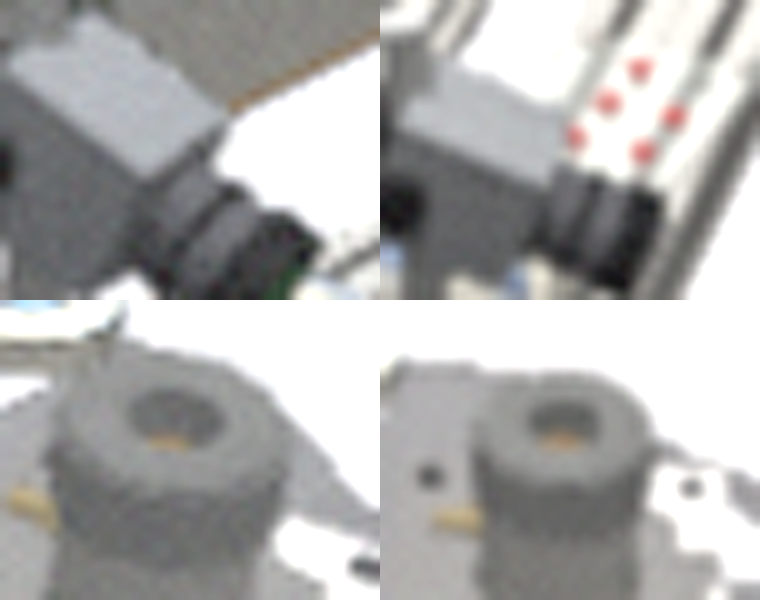

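View pics/z2.png

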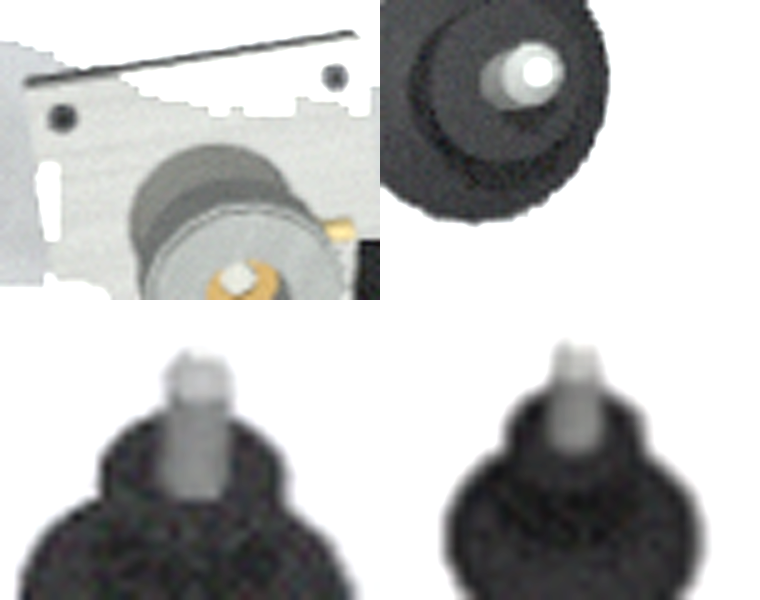

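Run:
```python
from h import *
s,d,w=[dict(np.load(n+".npz")) for n in("s2","d2","w1")]
print("pin",tri([(s,265.9,256),(d,279.6,240),(w,331.4,89.4)]), onz(w,331.4,89.4,.081))
print("bore",tri([(s,315.7,215.3),(d,294.3,197.4)]))
for u,v in[(280.4,198.6),(335,190.2),(288,248)]: print("hole",onz(w,u,v,.015).round(4))
# foot contour
g=cv2.cvtColor(w["pixels"],cv2.COLOR_BGR2GRAY);m=(g<75).astype(np.uint8)
cs,_=cv2.findContours(m,cv2.RETR_EXTERNAL,cv2.CHAIN_APPROX_NONE)
for c in cs:
    if cv2.pointPolygonTest(c,(320,105),False)>=0:
        pts=np.array([onz(w,*p[0],0.003)[:2] for p in c],np.float32);print("foot",cv2.minEnclosingCircle(pts))
def cr(c,x,y,w,h,s):
    return cv2.convertScaleAbs(cv2.resize(c["pixels"][y:y+h,x:x+w],None,fx=s,fy=s,interpolation=cv2.INTER_CUBIC),alpha=2.2,beta=20)
cv2.imwrite("pics/z3.png",np.hstack([cr(s,250,95,32,30,12),cr(d,220,112,32,30,12)]))
```

```text
pin (array([0.50184215, 0.09543075, 0.07479037]), [np.float64(0.0015289461383770392), np.float64(0.0020432293509437044), np.float64(0.0025993291596495332)]) [0.50311292 0.09549845 0.081     ]
bore (array([ 0.49492977, -0.09066849,  0.06660891]), [np.float64(0.0005618114706360838), np.float64(0.0005618114706360923)])
hole [ 0.4517 -0.0538  0.015 ]
hole [ 0.5315 -0.041   0.015 ]
hole [ 0.4648 -0.1334  0.015 ]
foot ((0.5037059187889099, 0.09590651839971542), 0.03600830212235451)
```

View pics/z3.png

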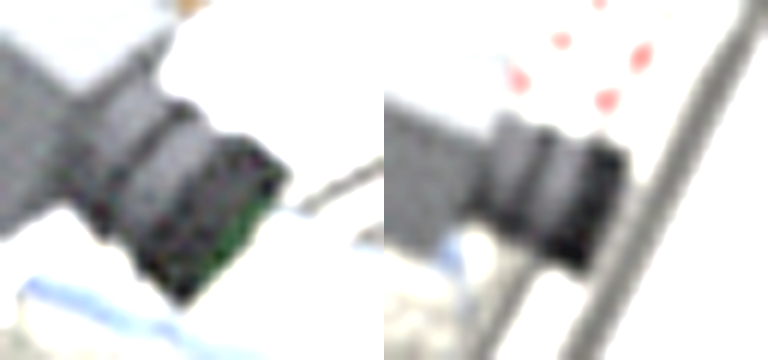

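Run:
```python
from h import *
s,d,w=[dict(np.load(n+".npz")) for n in("s2","d2","w1")]
print("lens",tri([(s,269.4,114.6),(d,238.3,129.5)]))
crop(w,400,190,112,100,6,"b1")
x=np.hstack([cv2.convertScaleAbs(cv2.resize(c["pixels"][y:y+76,xx:xx+64],None,fx=6,fy=6,interpolation=cv2.INTER_CUBIC),alpha=1.6,beta=30) for c,xx,y in [(s,222,145),(d,205,145)]])
cv2.imwrite("pics/b2.png",x)
```

```text
lens (array([ 0.6695878 , -0.13659712,  0.24777646]), [np.float64(0.0005235968082802754), np.float64(0.000523596808280096)])
```

View pics/b1.png

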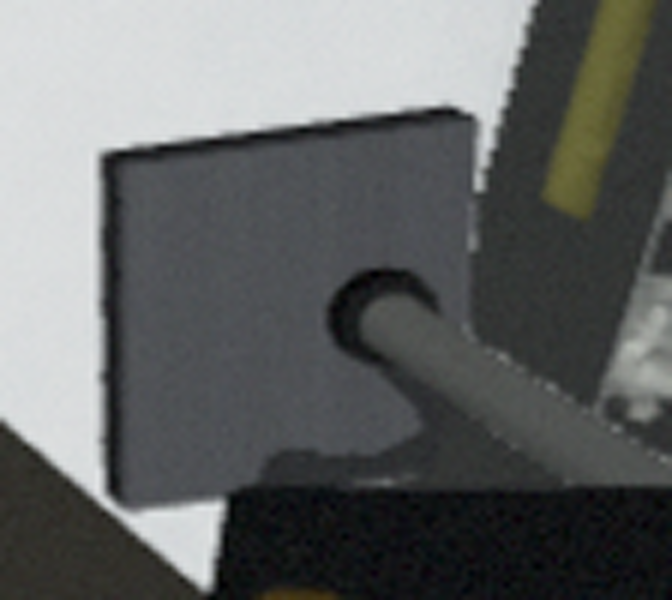

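View pics/b2.png

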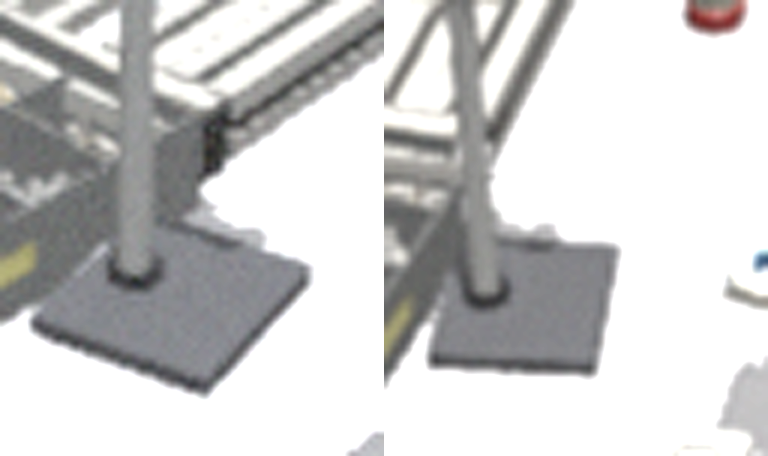

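Run:
```python
from h import *
s,d,w=[dict(np.load(n+".npz")) for n in("s2","d2","w1")]
P=lambda c,x0,y0,k,u,v,z:onz(c,x0+u/k-.4,y0+v/k-.4,z)
a,b,c,col=[P(w,400,190,6,u,v,z) for u,v,z in[(120,160,.01),(474,118,.01),(122,505,.01),(382,312,.012)]]
print(a.round(4),b.round(4),c.round(4),"col",col.round(4))
e=b-a;f=c-a;print(np.linalg.norm(e),np.linalg.norm(f),np.arctan2(e[1],e[0]),np.arctan2(f[0],-f[1]))
# scene corners: left(33,322) front(207,385) right(308,272)
S=[P(s,222,145,6,u,v,.01) for u,v in[(33,320),(205,385),(308,270)]]
D=[P(d,205,145,6,u-384,v,.01) for u,v in[(432,357),(597,368),(618,250)]]
for Q in(S,D):
    print([q.round(4)[:2] for q in Q],np.linalg.norm(Q[0]-Q[1]),np.linalg.norm(Q[2]-Q[1]),np.arctan2(*(Q[0]-Q[1])[[1,0]]),np.arctan2(*(Q[1]-Q[2])[[0,1]]))
L=np.array([.6696,-.1366,.25])
print("col s",P(s,222,145,6,133,272,.012), "d",P(d,205,145,6,100,292,.012))
v=col-L;print("yaw lens->col",np.arctan2(v[1],v[0]),np.hypot(v[0],v[1]))
```

```text
[ 0.6639 -0.0833  0.01  ] [ 0.7515 -0.0721  0.01  ] [ 0.678 -0.181  0.01 ] col [ 0.7363 -0.1241  0.012 ]
0.08831215614339528 0.09868684542895115 0.12702367558112507 0.14260641669181454
[array([ 0.7459, -0.0707]), array([ 0.6593, -0.0819]), array([ 0.6746, -0.1788])] 0.08731386771976123 0.09807187770003613 0.12865024010787612 -0.15712585669969525
[array([ 0.7447, -0.0693]), array([ 0.6595, -0.0797]), array([ 0.674 , -0.1743])] 0.08584640033437883 0.09574146079990166 0.12095514883763961 -0.15242874340083676
col s [ 0.73303929 -0.12483329  0.012     ] d [ 0.73319386 -0.12272908  0.012     ]
yaw lens->col 0.18478043394806204 0.06781658064417471
```

```bash
cat >> h.py <<'E'
from scipy.spatial.transform import Rotation as Rn
def Rdown(psi,tilt=0.0):
    # jaws level across heading psi; fingers tilted forward by tilt
    xl=np.array([np.cos(tilt)*np.cos(psi),np.cos(tilt)*np.sin(psi),np.sin(tilt)])
    x=np.array([-np.sin(psi),np.cos(psi),0]); z=-np.cross(xl,x)
    return np.column_stack([x,np.cross(z,x),z])
def rv(M): return Rn.from_matrix(M).as_rotvec()
E
python3 - <<'E'
from h import *
M=Rdown(.16);print(M.round(2))
print(bot.inverse_kinematics([.497,-.088,.20],rv(M)))
bot.goto([.497,-.088,.20],rv(M))
w=snap("wrist","w2");print(bot.current_joints(),bot.current_clock())
# feasibility of final
for psi in(.14,):
    T=Rdown(psi,np.radians(25)); L=np.array([.6696,-.135,.25]); xl=T[:,1]; zl=-T[:,2]
    tip=L-.08*xl; nc=tip-.037*xl-.002*zl
    print(tip,nc,bot.inverse_kinematics(nc-.012*zl,rv(T)))
E
```

```text
[[-0.16  0.99 -0.  ]
 [ 0.99  0.16  0.  ]
 [ 0.    0.   -1.  ]]
[-4.15091458e-01 -1.37727266e-02  1.80806695e+00 -4.44089210e-16
  1.34729843e+00 -2.14588778e+00]
[-4.14818342e-01 -1.37757628e-02  1.80788511e+00  2.92692871e-05
  1.34737398e+00 -2.14539866e+00] 2.8333
[ 0.59780476 -0.14511752  0.21619054] [ 0.56543643 -0.14967893  0.19874105] [-0.6276757  -0.07502485  1.95384659  0.36353066  0.97091406 -2.50104021]
```

View pics/w2.png

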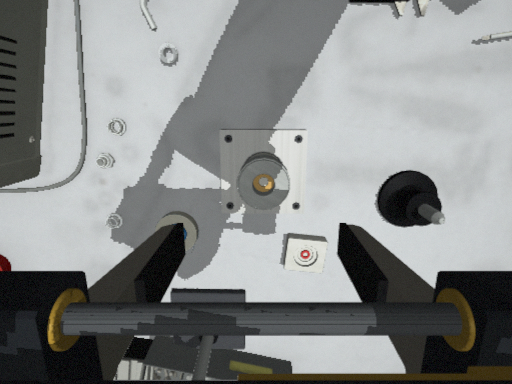

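The wrist view shows the plate square, with holes near (229,138), (299,138), (230,206) and (296,206). The ring is near (264,183) and the post near (409,197).

Run:
```python
from h import *
w=dict(np.load("w2.npz"))
crop(w,210,120,105,100,6,"r1")
g=cv2.cvtColor(w["pixels"],cv2.COLOR_BGR2GRAY)
m=(g<75).astype(np.uint8)
cs,_=cv2.findContours(m,cv2.RETR_CCOMP,cv2.CHAIN_APPROX_NONE)
for c in cs:
    x,y,ww,hh=cv2.boundingRect(c)
    if 215<x<310 and 125<y<215 and 12<cv2.contourArea(c)<120: 
        u,v=c[:,0].mean(0); print((u,v),onz(w,u,v,.015).round(4))
    if cv2.pointPolygonTest(c,(395,200),False)>0:
        pts=np.array([onz(w,*p[0],0.003)[:2] for p in c],np.float32);print("foot",cv2.minEnclosingCircle(pts))
```

```text
(np.float64(229.7058823529412), np.float64(205.23529411764707)) [ 0.543  -0.1192  0.015 ]
(np.float64(262.1875), np.float64(190.8125)) [ 0.5188 -0.0832  0.015 ]
foot ((0.5054767727851868, 0.10097173601388931), 0.04206967353820801)
(np.float64(261.04901960784315), np.float64(157.09803921568627)) [ 0.479 -0.091  0.015]
(np.float64(228.05555555555554), np.float64(138.33333333333334)) [ 0.4637 -0.1317  0.015 ]
```

View pics/r1.png

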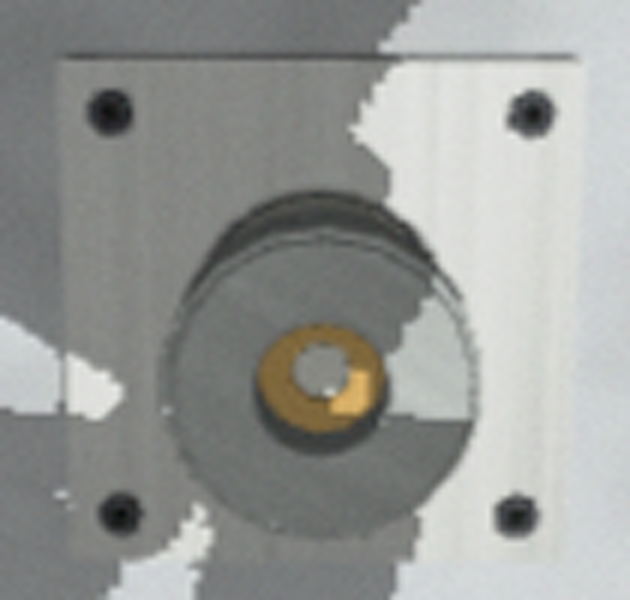

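Run:
```python
from h import *
w=dict(np.load("w2.npz"))
f=lambda u,v,z:onz(w,210+u/6-.4,120+v/6-.4,z)
H=[f(u,v,.015) for u,v in[(110,112),(530,112),(120,514),(516,515)]]
print(np.mean(H,0)); 
for a,b in((0,1),(2,3),(0,2),(1,3)): e=H[b]-H[a];print(np.linalg.norm(e),np.arctan2(e[1],e[0]))
print("ring",f(321,389,.0755)); 
l,r=f(170,389,.0755),f(478,389,.0755);print(np.linalg.norm(l-r),"mid",(l+r)/2, np.linalg.norm(f(322,238,.0755)-f(322,540,.0755)))
```

```text
[ 0.49704032 -0.08604821  0.015     ]
0.08004914803750636 1.7312006035646215
0.08008453084765453 1.728579963169391
0.08037345719613027 0.15697232989650908
0.08058321595327463 0.1574169370483622
ring [ 0.49626218 -0.08619317  0.0755    ]
0.05073158298415591 mid [ 0.49618329 -0.08570565  0.0755    ] 0.051235045823379316
```

Run:
```python
from h import *
M=Rdown(.158);r=rv(M)
bot.line_to([.4965,-.0860,.10],r,max_speed=.15)
bot.line_to([.4965,-.0860,.052],r,max_speed=.08)
print(bot.current_contact_force().round(1))
bot.set_gripper(0.0,25)
print(bot.current_opening()*92,bot.current_contact_force().round(1),bot.current_ee_pos())
bot.line_to([.4965,-.0860,.072],r,max_speed=.04)
bot.line_to([.4965,-.0860,.16],r,max_speed=.1)
print(bot.current_opening()*92,bot.current_contact_force().round(1),bot.current_clock())
w=snap("wrist","w3");snap("scene","s3")
```

```text
[-1.  -0.3  0.2]
53.14399083432512 [ 0.6 -0.8  0.9] [ 0.49654557 -0.08597451  0.05209579]
53.29286610967797 [ 0.7  0.6 -1.9] 6.75
```

View pics/w3.png

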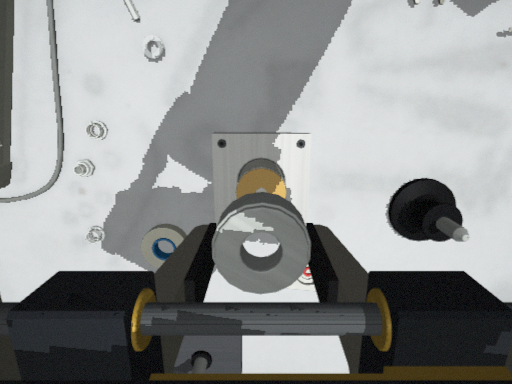

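View pics/s3.png

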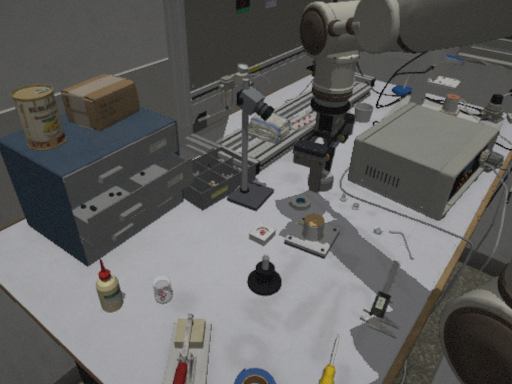

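Run:
```python
from h import *
w=dict(np.load("w3.npz"));crop(w,200,180,120,120,5,"r2")
r=rv(Rdown(.158))
bot.goto([.5035,.0957,.16],r)
print(bot.current_ee_pos(),bot.current_clock())
w=snap("wrist","w4");crop(w,180,120,160,180,3.3,"r3")
```

```text
[0.50354186 0.09488921 0.15978837] 7.6083
```

View pics/r2.png

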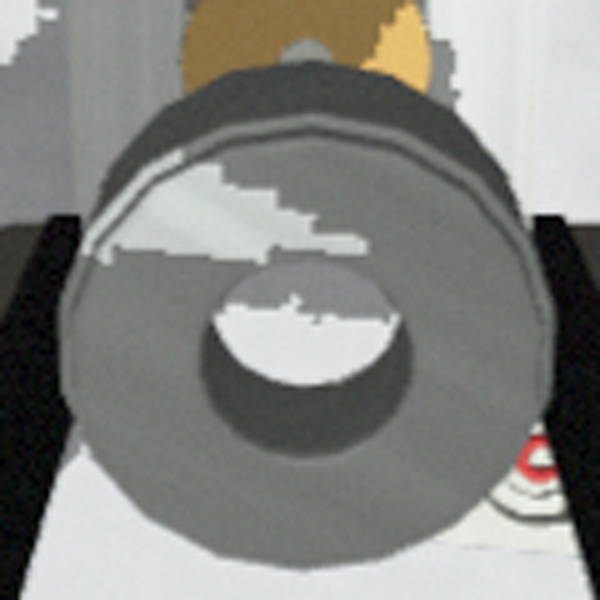

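View pics/r3.png

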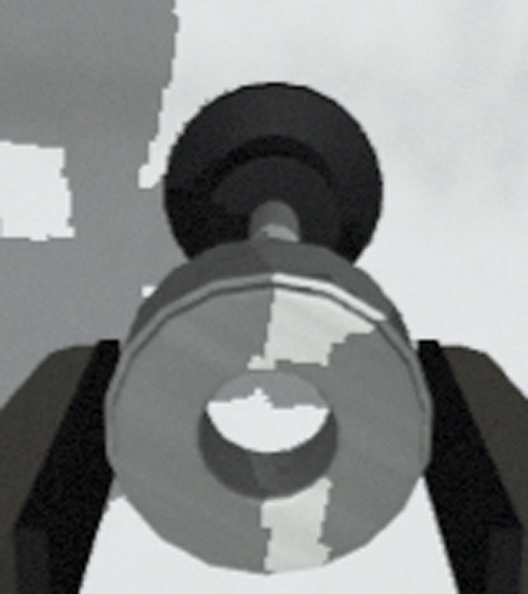

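Run:
```python
from h import *
w=dict(np.load("w3.npz"))
print("ring in w3",onz(w,200+306.5/5-.4,180+359.5/5-.4,.1835),"tcp .4965,-.086")
w=dict(np.load("w4.npz"))
print("ring in w4",onz(w,180+268.5/3.3-.4,120+434/3.3-.4,.1835),bot.current_ee_pos())
# foot: left/right extents and top
f=lambda u,v:onz(w,180+u/3.3-.4,120+v/3.3-.4,.004)
print("foot",(f(164,192)+f(382,192))/2,np.linalg.norm(f(164,192)-f(382,192)),"far edge",f(273,83))
```

```text
ring in w3 [ 0.4948252  -0.08632021  0.1835    ] tcp .4965,-.086
ring in w4 [0.50252677 0.09442254 0.1835    ] [0.50373387 0.09436589 0.15988953]
foot [0.50307949 0.09586563 0.004     ] 0.07178134319182046 far edge [0.46785378 0.09017611 0.004     ]
```

Run:
```python
from h import *
r=rv(Rdown(.158))
bot.line_to([.5047,.0957,.13],r,max_speed=.15);bot.hold(.2);print(bot.current_ee_pos())
bot.line_to([.5047,.0957,.095],r,max_speed=.1)
F0=bot.current_contact_force();print(F0.round(1),bot.current_ee_pos())
for z in [.08,.07,.06,.05,.046,.043,.041,.040,.039,.038]:
    bot.line_to([.5047,.0957,z],r,max_speed=.05)
    F=bot.current_contact_force()-F0;print(z,F.round(1),bot.current_ee_pos().round(4))
    if F[2]>3 or np.hypot(F[0],F[1])>6: break
print(bot.current_clock())
w=snap("wrist","w5");s=snap("scene","s5");crop(s,220,210,90,90,6,"s5c")
```

```text
[0.50554442 0.09536321 0.13113192]
[-0.2  0.5 -2.6] [0.50470502 0.0957702  0.09505452]
0.08 [ 0.5 -1.2  0.8] [0.5044 0.0957 0.0797]
0.07 [ 0.  -0.3 -0.3] [0.5043 0.0957 0.0695]
0.06 [-0.3 -0.6  0.5] [0.5042 0.0957 0.0595]
0.05 [-0.8 -0.   0.4] [0.5042 0.0957 0.0495]
0.046 [ 0.6 -0.8 -0.3] [0.5045 0.0957 0.0457]
0.043 [-0.4 -0.1  0.7] [0.5045 0.0957 0.0428]
0.041 [-0.1  0.2 -0.2] [0.5049 0.0957 0.0411]
0.04 [-2.9 -0.9  9.3] [0.505  0.0957 0.0411]
11.2083
```

View pics/s5c.png

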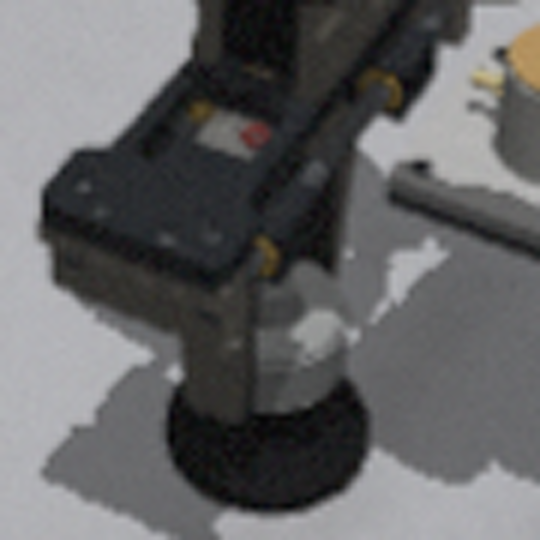

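View pics/w5.png

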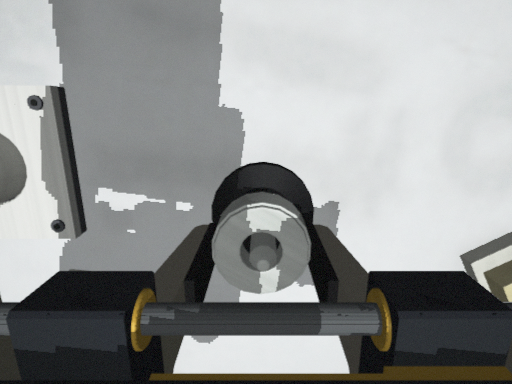

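The pin is visible in the bore near (263,250), and contact came at the expected height. I'll release the ring, retreat and check.

Run:
```python
from h import *
r=rv(Rdown(.158))
bot.set_gripper(1.0)
print(bot.current_opening())
bot.line_to([.5047,.0957,.15],r,max_speed=.15)
w=snap("wrist","w6");s=snap("scene","s6");d=snap("side","d6")
x=np.hstack([cv2.resize(c["pixels"][b:b+60,a:a+60],(390,390),interpolation=cv2.INTER_CUBIC) for c,a,b in((s,235,235),(d,250,215))]);cv2.imwrite("pics/p6.png",x)
print(bot.current_clock(),bot.current_contact_force().round(1))
```

```text
1.0023186230105534
13.0583 [ 0.1 -0.   0.2]
```

View pics/p6.png

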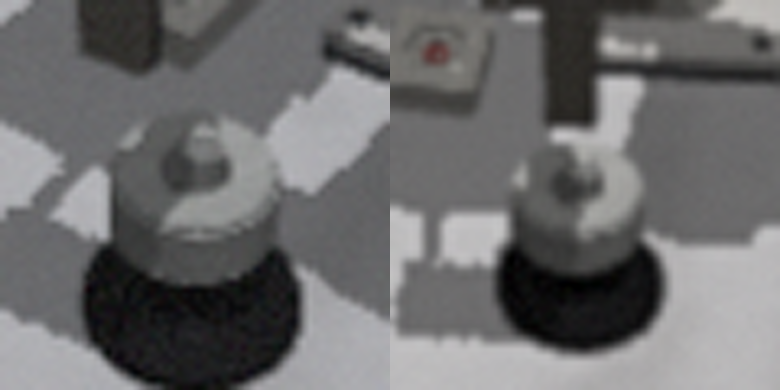

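View pics/w6.png

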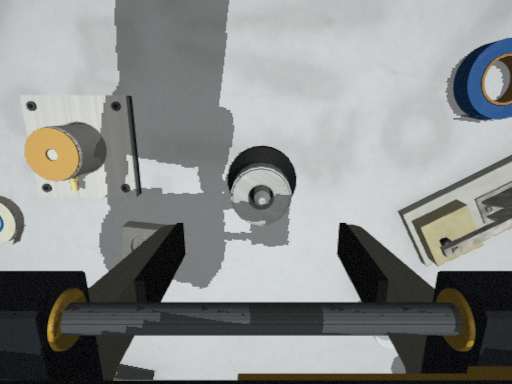

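The ring sits level on the shoulder with the pin through its bore, near (262,195) in the wrist view. Next I'll hover over the nest cylinder and measure it.

Run:
```python
from h import *
r=rv(Rdown(.158))
bot.goto([.4965,-.086,.17],r)
w=snap("wrist","w7");crop(w,205,110,110,120,5,"n1");print(bot.current_clock())
```

```text
13.8667
```

View pics/n1.png

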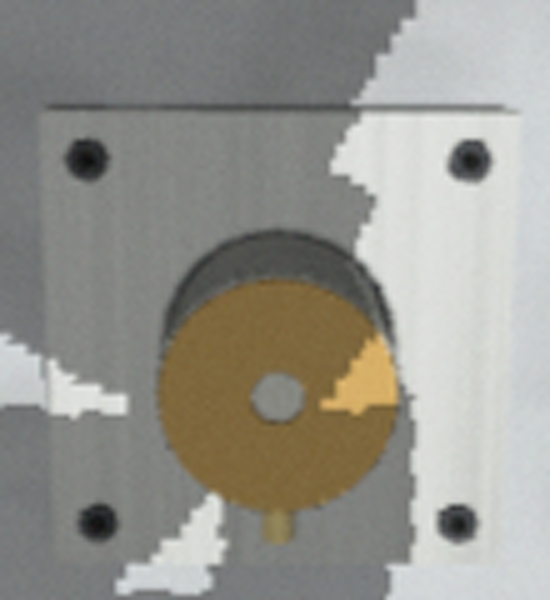

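Run:
```python
from h import *
w=dict(np.load("w7.npz"));f=lambda u,v,z:onz(w,205+u/5-.4,110+v/5-.4,z)
c=f(278,394.5,.0575);print("c",c,np.linalg.norm(f(160,394,.0575)-f(398,394,.0575)))
t=f(278,540,.034);print("port tip",t,np.linalg.norm(t-c), np.arctan2(t[1]-c[1],t[0]-c[0]))
r=rv(Rdown(.158)); x,y=(c[0]+.4968)/2,(c[1]-.0860)/2;print(x,y)
bot.line_to([x,y,.07],r,max_speed=.15)
bot.line_to([x,y,.022],r,max_speed=.08)
print(bot.current_contact_force().round(1),bot.current_ee_pos())
bot.set_gripper(0.0,40)
print(bot.current_opening()*92,bot.current_contact_force().round(1),bot.current_ee_pos())
bot.line_to([x,y,.04],r,max_speed=.04)
bot.line_to([x,y,.15],r,max_speed=.1)
print(bot.current_opening()*92,bot.current_contact_force().round(1),bot.current_ee_pos(),bot.current_clock())
w=snap("wrist","w8");s=snap("scene","s8");d=snap("side","d8");crop(w,160,120,200,180,3,"n2")
x=np.hstack([cv2.resize(c["pixels"][b:b+80,a:a+80],(390,390),interpolation=cv2.INTER_CUBIC) for c,a,b in((s,285,145),(d,260,130))]);cv2.imwrite("pics/p8.png",x)
```

```text
c [ 0.49676233 -0.08598961  0.0575    ] 0.045215104106159185
port tip [ 0.53416139 -0.0800568   0.034     ] 0.04456610471262041 0.1573242777987815
0.49678116528422045 -0.08599480324960226
[-0.2  0.5  0.2] [ 0.49709284 -0.08613706  0.02226738]
46.17650827883152 [-0.6 -0.   0.5] [ 0.49678168 -0.08595588  0.0220521 ]
46.49999835548727 [-0.5 -0.7 -2.5] [ 0.49622634 -0.08575521  0.14915275] 18.0333
```

View pics/n2.png

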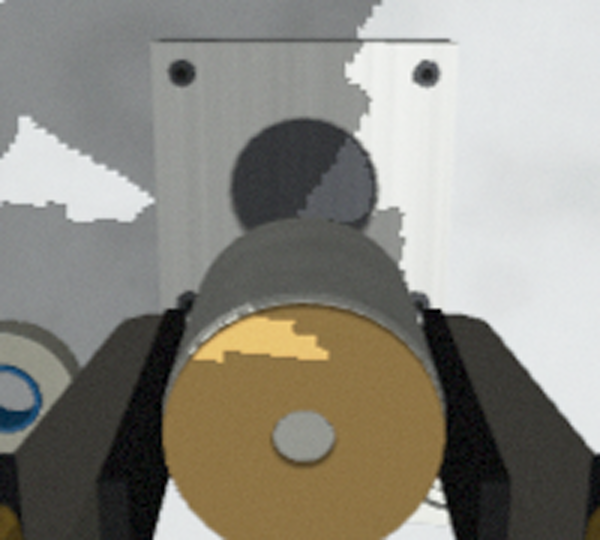

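View pics/p8.png

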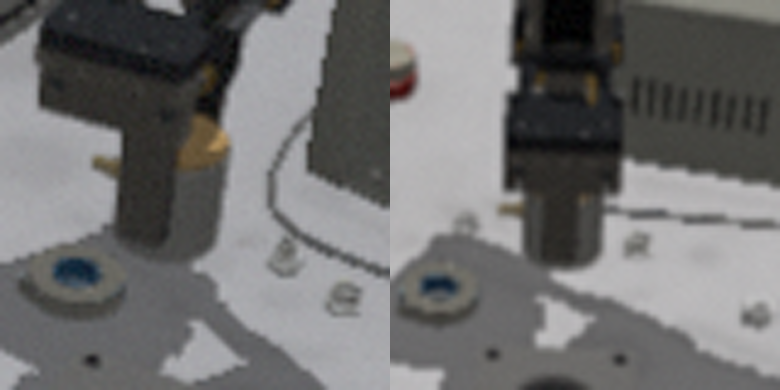

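```bash
cat >> h.py <<'E'
def final(L,psi,dist):
    T=Rdown(psi,np.radians(25)); xl=T[:,1]; zl=-T[:,2]
    tip=np.array(L)-dist*xl
    return tip-.037*xl-.012*zl, rv(T), tip
E
python3 - <<'E'
from h import *
L=[.6696,-.135,.2495]; psi=.145
p,r,tip=final(L,psi,.16);print(p,tip,bot.inverse_kinematics(p,r))
bot.line_to(p,r,max_speed=.12)
bot.hold(.2);print(bot.current_ee_pos(),bot.current_joints().round(2),bot.current_clock())
w=snap("wrist","w9");s=snap("scene","s9");d=snap("side","d9");crop(s,215,70,120,110,6,"s9c");crop(d,200,80,110,100,6,"d9c")
print(proj(s,tip),proj(d,tip),proj(s,L),proj(d,L))
E
```

```text
[ 0.49794921 -0.16006528  0.15536851] [ 0.52611249 -0.15595274  0.18188108] [-0.75980605 -0.21362826  2.14472837  0.41410995  0.97173163 -2.67026534]
[ 0.4984937  -0.15941398  0.15561287] [-0.76 -0.21  2.14  0.41  0.97 -2.67] 19.15
[324.12957623 156.48638483] [289.08053372 150.9636679 ] [268.90709987 114.33772573] [238.16778279 129.09273869]
```

View pics/s9c.png

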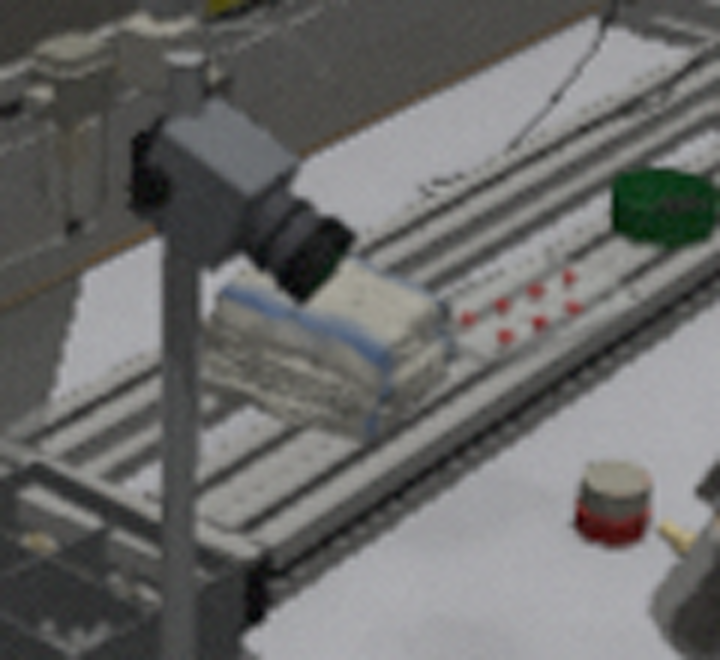

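View pics/d9c.png

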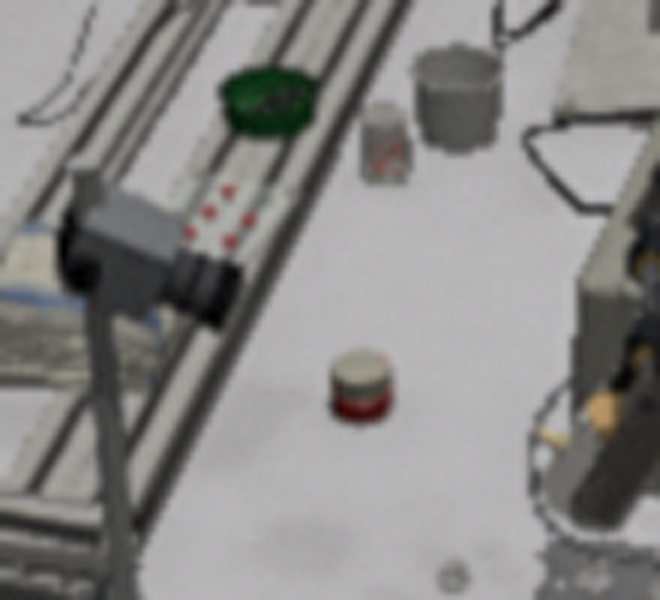

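View pics/w9.png

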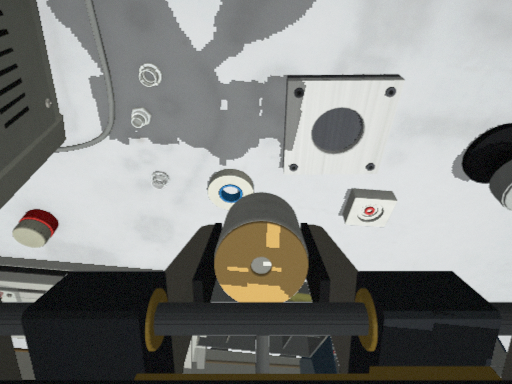

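Run:
```python
from h import *
s,d=[dict(np.load(n+".npz")) for n in("s9","d9")]
print("tip",tri([(s,215+662/6-.4,70+527/6-.4),(d,200+541/6-.4,80+433/6-.4)]))
# lens axis direction check: rear end centre of lens barrel (meets box) in s9c ~ (257,215); side ~ (177,280)
a=tri([(s,215+262/6-.4,70+220/6-.4),(d,200+172/6-.4,80+283/6-.4)]);
b=tri([(s,215+328/6-.4,70+265/6-.4),(d,200+232/6-.4,80+297/6-.4)]);print(a,b)
v=a[0]-b[0];v/=np.linalg.norm(v);print("axis yaw,pitch",np.arctan2(v[1],v[0]),np.degrees(np.arcsin(v[2])))
```

```text
tip (array([ 0.52392687, -0.15588243,  0.17988101]), [np.float64(0.00037269787209119083), np.float64(0.00037269787209125415)])
(array([ 0.69323709, -0.12252176,  0.26446029]), [np.float64(0.0025572740288243995), np.float64(0.0025572740288243006)]) (array([ 0.66900784, -0.13487551,  0.25045805]), [np.float64(0.0007354939003782709), np.float64(0.0007354939003782219)])
axis yaw,pitch 0.4715120428449249 27.24153056190766
```

Run:
```python
from h import *
s,d=[dict(np.load(n+".npz")) for n in("s9","d9")]
a=cv2.convertScaleAbs(cv2.resize(s["pixels"][82:122,232:280],None,fx=8,fy=8,interpolation=cv2.INTER_CUBIC),alpha=2,beta=10)
b=cv2.convertScaleAbs(cv2.resize(d["pixels"][102:142,205:245],None,fx=8,fy=8,interpolation=cv2.INTER_CUBIC),alpha=2,beta=10)
L=np.array([.670,-.1355,.25])
for psi in(.05,.15,.25,.4):
    T=Rdown(psi,np.radians(25));x,y,z=T[:,1],T[:,0],-T[:,2]
    for off in ((.021,.021),(-.021,.021)):
        P=L+x*.035+y*off[0]+z*off[1];Q=P+x*.045
        o=[]
        for c,(x0,y0),im in((s,(232,82),a),(d,(205,102),b)):
            p,q=proj(c,P),proj(c,Q);o.append(np.degrees(np.arctan2(*(q-p)[::-1])))
            if psi==.15: cv2.line(im,*[tuple(int(i) for i in ((t+.4-np.array([x0,y0]))*8)) for t in(p,q)],(0,0,255),1)
        print(psi,off,np.round(o,1))
cv2.imwrite("pics/bx.png",np.hstack([a,b]))
```

```text
0.05 (0.021, 0.021) [-139.7 -154. ]
0.05 (-0.021, 0.021) [-140.  -153.8]
0.15 (0.021, 0.021) [-142.8 -156.8]
0.15 (-0.021, 0.021) [-143.  -156.6]
0.25 (0.021, 0.021) [-145.7 -159.5]
0.25 (-0.021, 0.021) [-145.7 -159.3]
0.4 (0.021, 0.021) [-149.5 -163.4]
0.4 (-0.021, 0.021) [-149.4 -163. ]
```

View pics/bx.png

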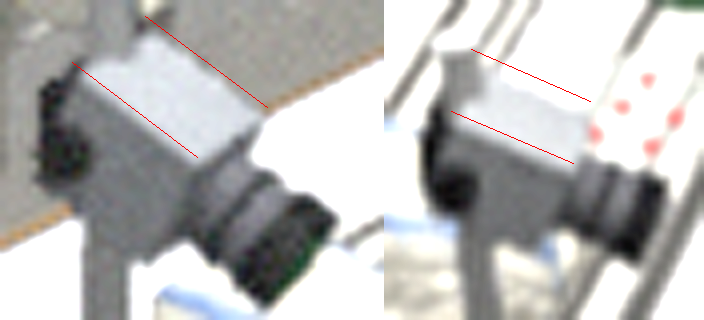

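The camera box edges match a heading of 0.15 rad in both views. I'll advance along the lens axis.

Run:
```python
from h import *
L=[.671,-.136,.2505]; psi=.15
p,r,tip=final(L,psi,.11);bot.line_to(p,r,max_speed=.08)
print(bot.current_contact_force().round(1))
p,r,tip=final(L,psi,.08);print(bot.inverse_kinematics(p,r));bot.line_to(p,r,max_speed=.05)
bot.hold(.5);print(p,bot.current_ee_pos(),rv(Rdown(.15,np.radians(25))),bot.current_tool_rot(),bot.current_contact_force().round(1),bot.current_opening()*92,bot.current_clock())
w=snap("wrist","w10");s=snap("scene","s10");d=snap("side","d10");crop(s,225,75,110,100,6,"s10c");crop(d,205,85,110,100,6,"d10c")
print(proj(s,tip),proj(d,tip))
```

```text
[ 0.3 -1.2 -2. ]
[-0.63268275 -0.07180165  1.9460016   0.36694683  0.98034265 -2.51518959]
[ 0.57116715 -0.15108826  0.19017797] [ 0.5711282  -0.1511149   0.19018122] [1.83825115 2.13695163 0.47375077] [1.8383528  2.13684706 0.47375579] [ 0.3  0.5 -1.5] 46.36165915306476 21.3417
[296.10217038 134.43071418] [263.54057154 139.5472015 ]
```

View pics/s10c.png

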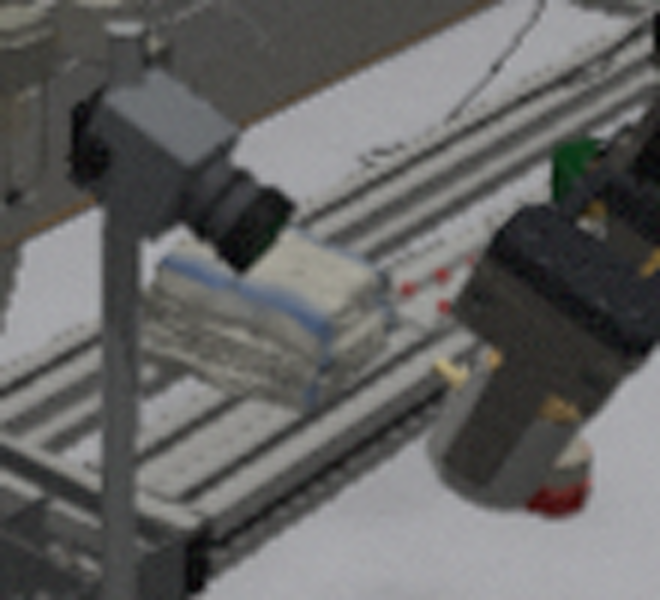

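View pics/d10c.png

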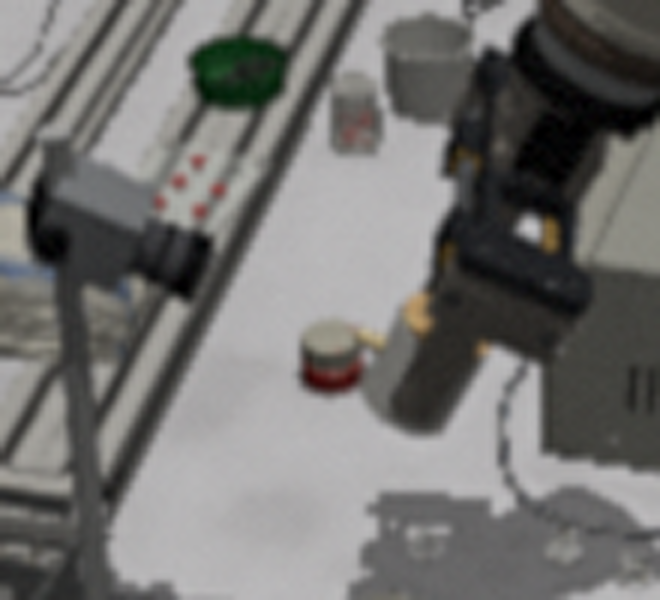

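View pics/w10.png

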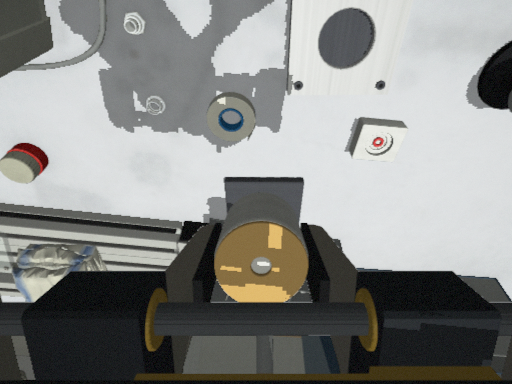

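View pics/s10.png

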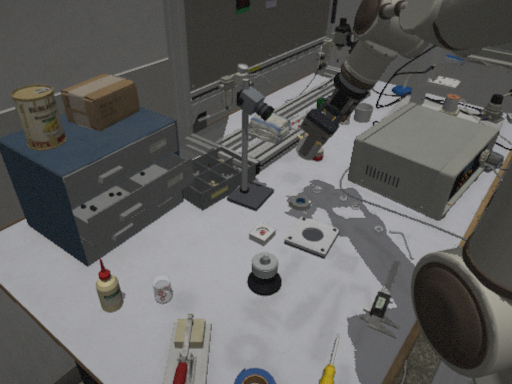

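Run:
```python
from h import *
s,d=[dict(np.load(n+".npz")) for n in("s10","d10")]
t=tri([(s,225+443/6-.4,75+367/6-.4),(d,205+361/6-.4,85+336/6-.4)])
# lens front rim: scene ends (292,208),(240,270); side (212,240),(190,297)
l=tri([(s,225+267/6-.4,75+239/6-.4),(d,205+201/6-.4,85+268/6-.4)])
print(t,l)
T=Rdown(.15,np.radians(25));v=t[0]-l[0];print("tip in lens x,y,z",v@T[:,1],v@T[:,0],-v@T[:,2])
```

```text
(array([ 0.59691647, -0.15299237,  0.21061179]), [np.float64(0.0009835199855091064), np.float64(0.0009835199855091794)]) (array([ 0.67015646, -0.13636986,  0.24833439]), [np.float64(0.00028009719574176127), np.float64(0.00028009719574190384)])
tip in lens x,y,z -0.0838261864078135 -0.005491013370999198 -0.0025334991467876678
```

Run:
```python
from h import *
p,r,tip=final([.671,-.136,.2505],.15,.08)
bot.line_to(p+np.array([.002,.0025,.0015]),r,max_speed=.02);bot.hold(1.0)
print(bot.current_ee_pos(),np.abs(bot.current_joint_vel()).max(),bot.current_opening()*92,bot.current_contact_force().round(1))
s=snap("scene","s11");d=snap("side","d11");crop(s,225,75,110,100,6,"s11c");crop(d,205,85,110,100,6,"d11c")
crop(s,230,180,130,110,5,"s11p")
print(bot.current_clock())
```

```text
[ 0.57316254 -0.14858919  0.19166171] 0.0011596364297715442 46.33916200186659 [-0.9  0.5 -2.6]
22.9167
```

View pics/s11c.png

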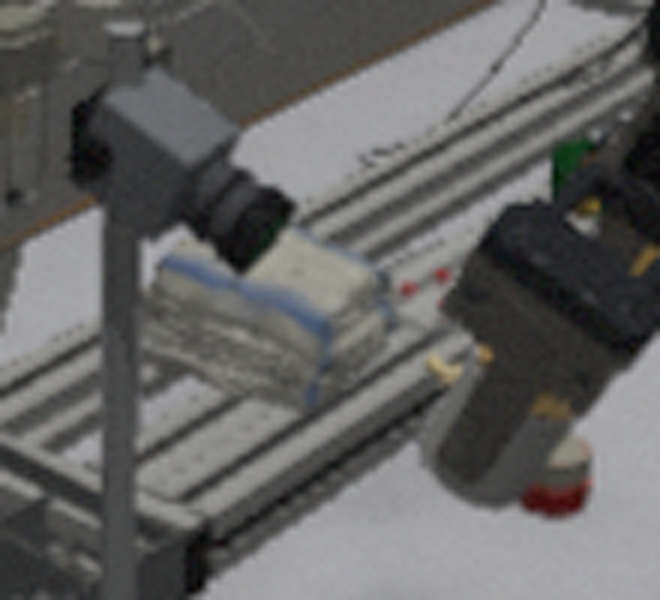

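View pics/d11c.png

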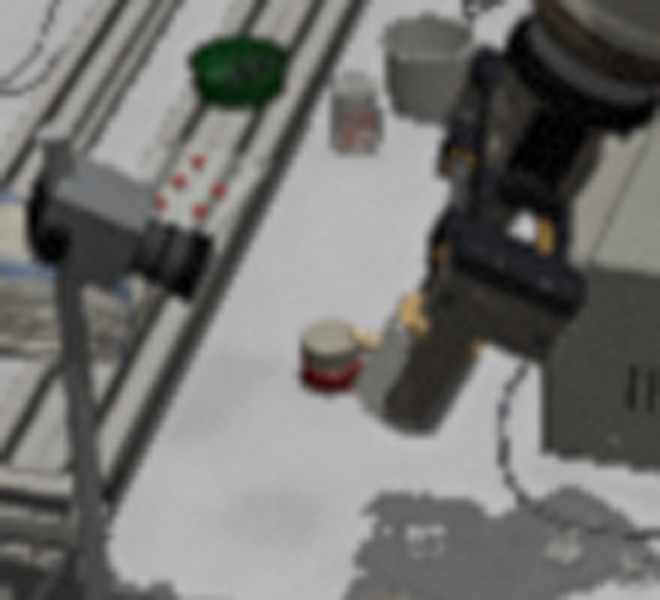

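View pics/s11p.png

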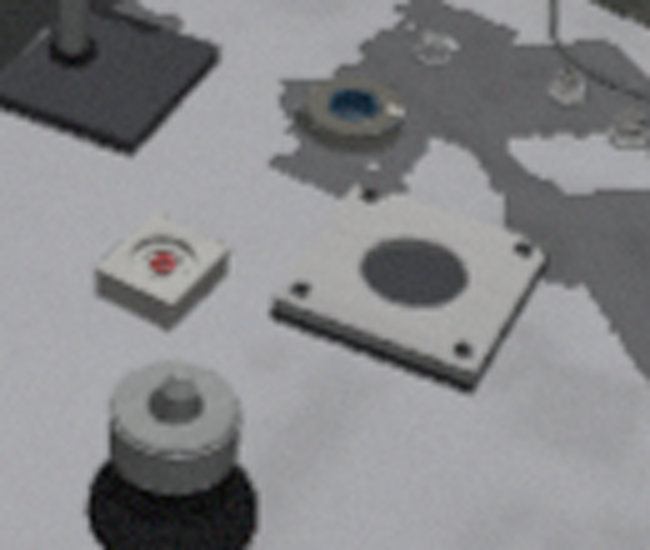

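The port points into the lens, with its tip at (434,360) in the scene crop and (354,332) in the side crop. The ring is still seated, and the block and tape look untouched. I'll hand the job in.

Run:
```python
from h import *
s,d=[dict(np.load(n+".npz")) for n in("s11","d11")]
t=tri([(s,225+434/6-.4,75+360/6-.4),(d,205+354/6-.4,85+332/6-.4)])
l=np.array([.6702,-.1364,.2483]);T=Rdown(.15,np.radians(25));v=t[0]-l;print(v@T[:,1],v@T[:,0],-v@T[:,2],t[1])
bot.job_done();print(bot.current_clock())
```

```text
-0.07963594106692866 -0.003852504286806462 -0.0011394446658678974 [np.float64(0.0008173297660475628), np.float64(0.0008173297660476302)]
the job is handed in; nothing more can be done
the job is handed in; nothing more can be done
```

The ring weight is hung on the post and the nest cylinder is held in front of the camera. I handed the job in at about 23 s; no verdict was reported.

- **Ring weight:** it sits level on the post's shoulder, with the pin through its bore and the fingers clear. Contact came about 1.5 mm above the height I expected. I checked it in pictures after letting go and again just before handing in.
- **Nest cylinder:** it is gripped at 40 N, pad side up and leaning 25 degrees. The last two-view measurement put the port tip 79.6 mm in front of the lens, 3.9 mm off its axis sideways and 1.1 mm low. That is within the limits given.
- **Bystanders and camera:** block and tape roll looked unmoved in the last pictures, and I never went near the jar. The contact readings I took near the camera showed only the held load (under 3 N).

**Disagreements between measurements:**
- **Port tip:** the cameras placed it a few millimetres from where the arm's own pose said it was, up to about 6 mm sideways. I split that difference in a small final correction.
- **Lens heading:** the stand base, column and camera box edges gave 0.12 to 0.18 rad. A rough estimate from the short lens barrel gave 0.47 rad. I rejected it because its baseline was too short and used 0.15 rad.

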